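# Pump the ratchet press shut on a casting mould and lock it with its spring clip

### The job

Clamp the plaster casting mould in the ratchet press: take the lever handle and pump it back and forth until the jaw is fully closed on the mould and the groove of the guide rod has come out just beyond the outer face of the fixed jaw. Do not push the jaw itself by hand. Then take the spring clip from its wooden stand, push it down onto that groove until it snaps fully home, leave it upright there, and do not disturb the figure, the bottle, the pot or the can standing round the press.

Things in the scene. Friction and masses are not known exactly. Their poses are not given: they have to be found in the camera images.
- press: Fixed grey bench press. Origin on the table under its slide line; z up; the ram closes to +y. Base plate x -60..65, y -215..115 mm, 12 thick. Fixed jaw: block x -35..60, y 60..85, top z 60. Lever pivot (vertical) at x -34.5, y -130. Rack teeth x -16..-10, z 14..34. Only the lever's grip is higher than z 60.
- ram (a joint): How far the toothed ram with the sliding jaw has closed (m); starts at 0 to 0.018. Each full stroke of the lever advances it one tooth, 10 mm (the first may be less or more, up to 15); a pawl keeps it from going back. 0.044 to 0.046 = fully closed on the mould; a further stroke would stall. It slides stiffly (8 N).
- lever (a joint): Lever angle (rad), 0 to 0.62 between hard stops, anticlockwise from above; starts at 0.05 to 0.35, stays where left. Pulling it to 0.62 drives the ram (3 to 8 N at the grip); going back to 0 lets the pawl slip behind the next tooth. A stroke gains a tooth if it gets within 0.03 of 0.62 and back below 0.10.
- handle_grip (a point): Middle, at z 81 mm, of the lever's upright round black grip, 24 mm in diameter, z 46..106. It circles the pivot at 115 mm radius; in the press frame pivot-to-grip points at angle 3.142 - 0.31 + lever (rad, anticlockwise from +x), so it is on the -x side and goes 70 mm towards -y in a full pull. Flat arm below it: 20 mm wide, z 36..46.
- mould: Loose plaster mould of two halves, 50 (x) x 60 (y) x 46 mm high, about 0.35 kg, lying on the base plate between the jaws, 1 to 8 mm from the fixed jaw. Origin: centre of its underside. The closing jaw pushes it up to the fixed jaw by itself.
- pad: Black pressure plate, 60 x 8 x 40 mm, on springs (1.3 N/mm, 15 mm travel) in front of the sliding jaw; it presses on the mould. Its origin is that of jaw.
- jaw: Sliding part: toothed bar, grey jaw plate 95 x 14 x 47 mm, and steel guide rod, 18 mm in diameter, along y at x 45, z 47 mm of the press, beside the mould and through the fixed jaw. Its origin is that of the press when ram is 0. Not to be pushed by hand.
- groove (a point): Centre of the rod's groove, on the rod axis, 47 mm above the table; moves with the ram; y along the rod. Groove 16 mm long, core 11 mm in diameter with 5 mm wide flats on top and below, then an end collar 18 mm in diameter, 8 long. When closed, the groove starts at the fixed jaw's outer face and its centre is about 9 mm beyond that face.
- clip: Loose steel spring clip, 64 g, a fork with two prongs down: 34 wide (x), 10 thick (y), 73 mm high. Origin: centre of its underside. From z 35 up it is a flat tab 22 x 10 mm. Bumps inside the sprung prongs leave 7 mm, below them the tips flare to 21 mm. It stands upright in its stand's slot, underside 12 mm above the table; lift it 25 mm or more straight up.
- clip_tab (a point): Middle of the clip's tab, 60 mm above the clip's underside: hold it here, 10 mm across.
- clip_seat (a point): Point between the clip's prongs, 18 mm above its underside, that lies on the rod axis when home; the clip's y is then along the rod (either way round). Coming down, the flared tips meet the core with this point about 12 to 18 mm above the groove centre; pushing it home takes 5 to 15 N straight down, then it snaps.
- stand: Fixed wooden block, 66 x 37 x 34 mm, with a slot 42 x 13 mm, 22 mm deep, for the clip. Origin: centre of its underside; x along the slot. Stands before the press or off its fixed-jaw end, changing places with the can.
- figure: Bystander: plastic toy robot figure, 102 mm high on a 36 x 44 mm base, 59 mm over the arms. Origin: underside.
- thinner: Bystander: clear bottle, 42 mm in diameter, 165 mm high, on the +x side of the press. Origin: underside.
- paint_pot: Bystander: glass jar, 48 mm in diameter, 52 mm high, near the lever's end of travel. Origin: underside.
- glue_can: Bystander: can, 52 mm in diameter, 70 mm high. Origin: underside.
Mind the look-alikes: they are no part of the job. What is shaped like the mould but yellow is not meant. There is more than one size of the clip; the job needs the smaller.

How it is judged:
On the way:
1. the lever has been pumped until the jaw is fully closed and its pad presses on the mould (value of joint ram between 0.042 and 0.05 m and contact force between mould and pad above 4 N), for 0.2 s.
At the end, for the whole second after the job is handed in: Ram closed to 42-50 mm, pad pressing the mould with over 4 N; clip home on the groove: seat within 3 mm of the rod axis across and in height, within 4.5 mm of the groove middle along it, thickness along the rod and upright within 0.25 rad; clip and mould at rest (all of step 1 and x of clip_seat in the frame of groove between -0.003 and 0.003 m and y of clip_seat in the frame of groove between -0.0045 and 0.0045 m and z of clip_seat in the frame of groove between -0.003 and 0.003 m and angle between the y axis of clip and the y axis of press, either way round below 0.25 rad and angle between clip's own z axis and vertical below 0.25 rad and linear speed of each of clip, mould below 0.02 m/s); the robot touches nothing.
It fails at once if the sliding jaw is pushed directly by the robot (more than 6 N) instead of by the lever (contact force between any of the fingers, the arm and jaw above 6 N).
It fails at once if the toy figure is shifted by more than 30 mm or knocked over (distance of figure from where it was at the start of the episode above 0.03 m or angle between figure's own z axis and vertical above 0.5 rad).
It fails at once if the bottle is shifted by more than 30 mm or knocked over (distance of thinner from where it was at the start of the episode above 0.03 m or angle between thinner's own z axis and vertical above 0.5 rad).
It fails at once if the paint pot is shifted by more than 30 mm or knocked over (distance of paint_pot from where it was at the start of the episode above 0.03 m or angle between paint_pot's own z axis and vertical above 0.5 rad).
It fails at once if the can is shifted by more than 30 mm or knocked over (distance of glue_can from where it was at the start of the episode above 0.03 m or angle between glue_can's own z axis and vertical above 0.5 rad).
It also fails if it takes over 72 s, if anything falls off the work surface, if the arm or the gripper's body presses on something with over 40 N, if the wrist force passes 120 N, or if a joint passes its speed limit or range.

### The arm

A 6-joint arm with a two-finger parallel gripper is mounted at the origin on the work surface. World frame = base frame: x ahead of the robot, y to its left, z up, the work surface at z = 0. Lengths are in m, angles in rad, forces in N, time in s.
With the tool pointing down it reaches from about 0.375 to 0.9 m from the base axis. Payload 3.1 kg.
Tool frame: the origin (TCP) lies on the centre line of the jaws, within the pads' length; the fingertips stand 19 mm ahead of it and the grasp point (between the pads) is the TCP; z points along the fingers, y is the line along which they close (so a half turn about z gives the same grasp; the last joint's range is limited). The gripper opens to 85 mm and grips with 20 to 120 N. Pads are 22 mm wide; open, the fingers measure 114 mm over their backs; the gripper's body (76 mm by 85 mm) begins 54 mm behind the grasp point. The pads swing forward as they close: fully open they stand 13 mm farther back than shut.
Start: joints at [1.107, 0.527, 1.433, -0, 1.181, -0.178], TCP at [0.176, 0.6, 0.25] pointing down, gripper open.
Joint ranges: [-3.08, 3.08], [-0.75, 2.2], [0.22, 2.44], [-1.43, 4.57], [0, 2.65], [-2.85, 2.85]. Speed limits (rad/s): [2.79, 2.79, 3.14, 3.14, 3.14, 3.14].

### API

Orientations are given as a unit quaternion [x, y, z, w].
In Python, from station import manip gives the robot as it stands.
- The arm moves only by the tool servo_tool, never from a script. Its argument "rows" is a list that holds one entry, the list of rows, each a list of 7 numbers: the turn, a rotation vector about the tool's x, y, z in degrees, then the shift along the tool's x, y, z in m, then the gripper command: -1 is shut, 1 is fully open, values between are in proportion. In form: [[[wx, wy, wz, tx, ty, tz, jaw], ...]]. A call has 1 to 8 rows; each row shifts and turns the commanded pose from where the row before left it, along the tool's axes as they then stand; what a row does not reach is not made up. A row lasts 1/12 s, in which the tool goes at most 41.7 mm and 7.16 degrees, less where a joint would pass 70% of its speed; a pose out of reach is approached as far as the arm can. A call is refused whole if a number of a shift passes 0.0417 or a number of a turn 7.16, either way. A call with a gripper value outside its range is refused whole. The fingers move at their own pace and stop on an object; "squeeze" is the grip in N (left out, the last holds). Time passes only in rows, so rows that do not move let the fingers close. It gives the time, the measured TCP pose, the force, the opening and the grip force at its end, in the units of the state.
- manip.sense(): the state, without advancing time (a new reading comes with each control period).
- manip.snapshot(name): name is "scene" or "top" or "wrist"; returns the picture (384x512x3 uint8, blue, green, red); there is no depth.
- manip.camera_info(name): a dict with "K" (3x3 intrinsics, pixels), "camera_from_world" (4x4, takes a point from world to camera coordinates). Camera axes: x right, y down, z forward; pixel columns grow to the right and rows downward; lengths in m; the calibration is good to about 2 mm. A picture is of the moment at which its call begins: read the wrist's pose just before it. camera_info takes no time and is no camera call; for the wrist camera it gives the pose at the moment of the call.
- manip.sign_off(): hands the job in; it is judged then, once.
The state is a dict: "t": time; "q": joint angles; "qd": joint speeds; "tau": joint torques, N m; "tcp_pos": TCP position; "tool_rot": TCP orientation; "force": force on the tool from outside, world axes, zero at the start; "ft_torque": the same for the moment, N m; "finger_gap": opening from 0.0 (shut) to 1.0 (fully open); "gripper_force": force on a finger pad.
Only numpy, scipy, OpenCV 4.12 (cv2) and the standard library are available. Lean on these libraries where they do the work, as an engineer would, in place of code of your own. Each camera call takes 0.05 s, during which the arm holds its last target. There are 200 camera calls.

## Working session

There is one attempt and no reset: what is moved stays moved. The work goes in short steps, Python scripts to look and compute and a tool call to move; the robot and the scene stay as the last step left them, time stands still between calls to the robot, and variables do not carry over. Pictures are saved under pics/ and viewed, at most 10 in all, crops included, and the job is handed in when it is done.

Besides the shell and the picture viewer there is one more tool, called after "Emit:" in YAML: its name, and indented under it one key for each argument. servo_tool: Moves the arm, as the interface text tells. Its arguments: {"type":"object","properties":{"rows":{"type":"array","items":{"type":"array","items":{"type":"array","items":{"type":"number"}}}},"squeeze":{"type":"number"}},"required":["rows"]}

```bash
mkdir -p pics; ls; python3 - <<'E'
from station import manip
import cv2,json
for n in("top","scene"):
    im=manip.snapshot(n); cv2.imwrite(f"pics/{n}0.png",cv2.resize(im,(800,600),interpolation=cv2.INTER_CUBIC)); cv2.imwrite(f"pics/{n}_raw0.png",im)
    c=manip.camera_info(n); print(n,c)
s=manip.sense(); print(s)
E
```

```text
pics
top {'K': array([[498.11022635,   0.        , 258.97974131],
       [  0.        , 498.11022635, 197.99184518],
       [  0.        ,   0.        ,   1.        ]]), 'camera_from_world': array([[-4.20405528e-02, -9.99115785e-01, -4.89975057e-04,
         4.87800888e-03],
       [-9.76633009e-01,  4.11979690e-02, -2.10928170e-01,
         6.20352436e-01],
       [ 2.10761850e-01, -8.38901103e-03, -9.77501441e-01,
         1.01414933e+00],
       [ 0.00000000e+00,  0.00000000e+00,  0.00000000e+00,
         1.00000000e+00]])}
scene {'K': array([[355.58130905,   0.        , 251.51175495],
       [  0.        , 355.58130905, 192.6801374 ],
       [  0.        ,   0.        ,   1.        ]]), 'camera_from_world': array([[ 0.83896312,  0.54404469,  0.01250061, -0.48252862],
       [ 0.29025579, -0.42793211, -0.85593556, -0.1134228 ],
       [-0.46031779,  0.72172674, -0.51693138,  1.0408847 ],
       [ 0.        ,  0.        ,  0.        ,  1.        ]])}
{'t': 0.1, 'q': array([ 1.10747025e+00,  5.28325042e-01,  1.43375072e+00,  6.30068213e-06,
        1.18139517e+00, -1.78488060e-01]), 'qd': array([ 0.00164795, -0.00224061, -0.00135589, -0.00063711,  0.00113   ,
       -0.00067221]), 'tau': array([ 3.05408748e-04, -4.43306422e+01, -1.78588378e+01, -1.97035706e-04,
        3.82992293e-03, -6.20148541e-06]), 'tcp_pos': array([0.17532084, 0.59929061, 0.24946848]), 'tool_rot': array([ 1.41939170e-01,  9.89874937e-01, -8.90277797e-04, -2.98995228e-04]), 'force': array([-0.61946213, -0.46793751, -0.33623709]), 'ft_torque': array([-0.04256004,  0.00434892, -0.02582057]), 'gripper_force': 0.0, 'finger_gap': 0.9944863028249139}
```

View pics/top0.png

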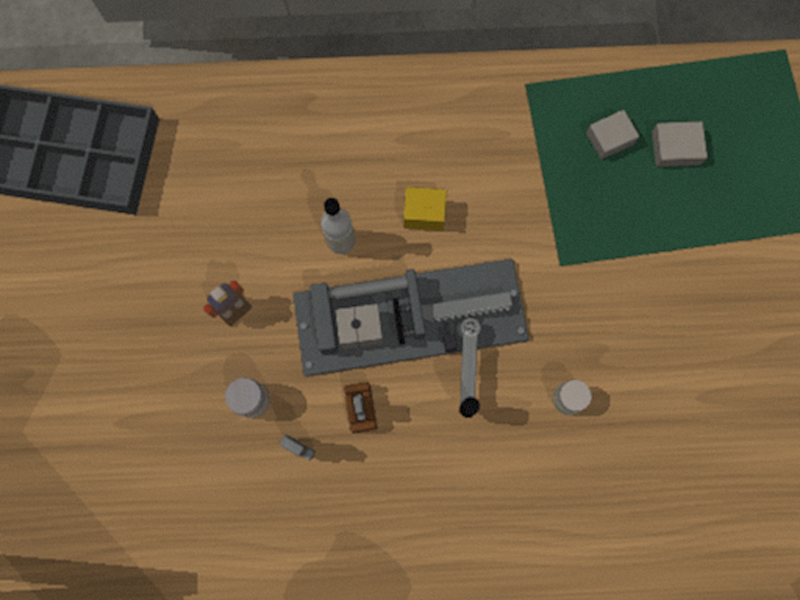

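View pics/scene0.png

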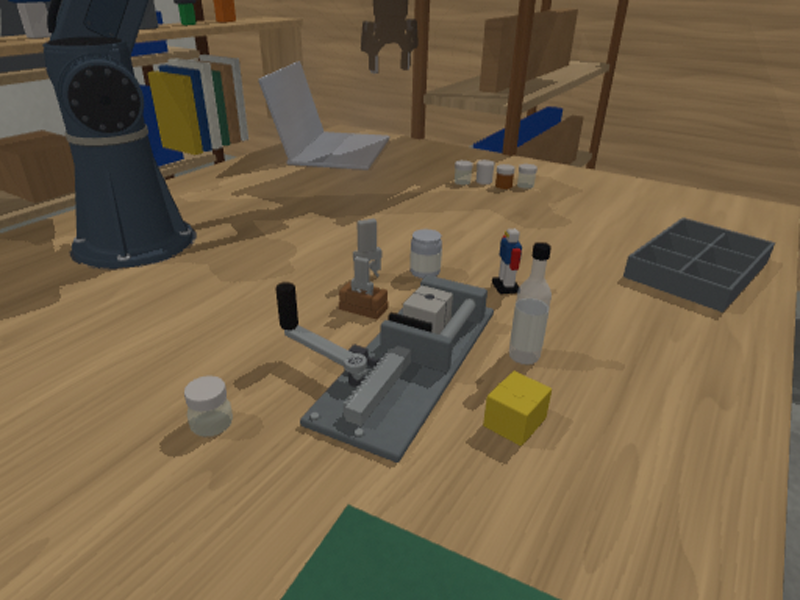

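The top view shows the press with its fixed jaw to the left (+y): plate corners (294,291), (515,260), (527,340), (304,375). Also visible are the grip top (469,407), the stand with clip (360,407), a second clip lying at (297,447), and the pot (574,397), can (247,397), bottle (338,240) and figure (228,302). I'll fit poses and make a larger crop.

```bash
cat > h.py <<'E'
from station import manip
import numpy as np,cv2
from scipy.optimize import least_squares
def ray(info,uv,z):
    T=info["camera_from_world"];R=T[:3,:3];c=-R.T@T[:3,3]
    d=R.T@np.linalg.solve(info["K"],[uv[0],uv[1],1.]); return c+d*(z-c[2])/d[2]
def proj(info,P):
    P=np.atleast_2d(P);T=info["camera_from_world"];p=(T[:3,:3]@P.T).T+T[:3,3];p=p@info["K"].T;return p[:,:2]/p[:,2:]
def world(pose,P):
    x,y,a=pose;c,s=np.cos(a),np.sin(a);P=np.atleast_2d(P).astype(float)
    return np.c_[x+c*P[:,0]-s*P[:,1],y+s*P[:,0]+c*P[:,1],P[:,2]]
def fit(info,loc,uv,x0):
    r=least_squares(lambda q:(proj(info,world(q,loc))-uv).ravel(),x0);return r.x,r.fun.reshape(-1,2)
E
python3 - <<'E'
from h import *
i=manip.camera_info("top");k=.64
loc=np.array([[65,115,12],[65,-215,12],[-60,-215,12],[-60,115,12]])/1000
uv=k*np.array([[294,291],[515,260],[527,340],[304,375]])
p,r=fit(i,loc,uv,[.5,0,0]);print("press",p.round(4),r.round(1))
for n,u,z in(("grip",(469,407),.106),("stand",(360,408),.034),("clip",(359,407),.085),("pot",(574,396),.052),("can",(247,396),.07),("bottlecap",(332,206),.165),("clip2",(297,447),.01),("figtop",(222,296),.1)):
    print(n,ray(i,k*np.array(u),z).round(3))
g=ray(i,k*np.array((469,407)),.106)
piv=world(p,[-.0345,-.13,0])[0];d=g-piv;print("piv",piv,"r",np.hypot(*d[:2]),"lever",(np.arctan2(d[1],d[0])-p[2]-np.pi+.31+np.pi)%(2*np.pi)-np.pi)
im=cv2.imread("pics/top_raw0.png");cv2.imwrite("pics/c1.png",cv2.resize(im[160:300,180:350],(800,659),interpolation=cv2.INTER_CUBIC)[:600])
E
```

```text
press [0.6138 0.0198 0.1059] [[-0.7 -0.1]
 [-0.4 -0.7]
 [ 1.7  0.8]
 [-0.6 -0.2]]
grip [ 0.478 -0.099  0.106]
stand [0.489 0.047 0.034]
clip [0.486 0.045 0.085]
pot [ 0.492 -0.249  0.052]
can [0.509 0.197 0.07 ]
bottlecap [0.74  0.068 0.165]
clip2 [0.44  0.138 0.01 ]
figtop [0.642 0.224 0.1  ]
piv [ 0.59325872 -0.11314553  0.        ] r 0.11600634577263949 lever 0.08219138197186426
```

View pics/c1.png

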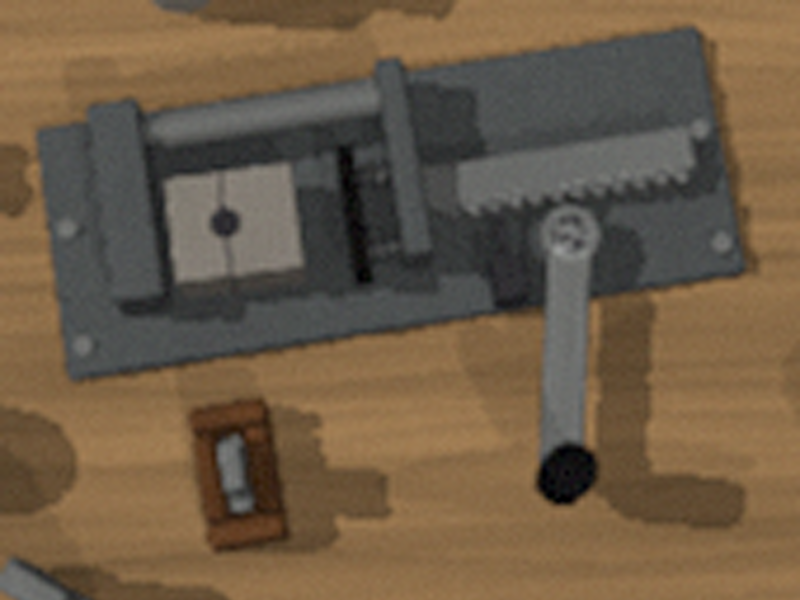

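The crop shows the plate corners (40,130), (697,28), (746,270), (72,378), the grip top centre (567,473), stand top corners (192,410), (268,400), (287,540), (215,549) and the clip tab top around (237,472). The press's tool-aligned frame will be convenient for the moves.

```bash
cat >> h.py <<'E'
def topress(p,P):
    d=np.asarray(P)[:2]-p[:2];c,s=np.cos(p[2]),np.sin(p[2]);return np.array([c*d[0]+s*d[1],-s*d[0]+c*d[1],P[2]])
E
python3 - <<'E'
from h import *
i=manip.camera_info("top");f=lambda a:(np.array(a)+.5)*.2125+np.array([180,160])-.5
loc=np.array([[65,115,12],[65,-215,12],[-60,-215,12],[-60,115,12]])/1000
p,r=fit(i,loc,f([[40,130],[697,28],[746,270],[72,378]]),[.6,0,0]);print("press",p.round(4),r.round(1))
l2=np.array([[33,18.5,34],[33,-18.5,34],[-33,-18.5,34],[-33,18.5,34]])/1000
s,r=fit(i,l2,f([[192,410],[268,400],[287,540],[215,549]]),[.49,.05,0]);print("stand",s.round(4),r.round(1))
np.save("press.npy",p);np.save("stand.npy",s)
g=ray(i,f((567,473)),.106);c=ray(i,f((237,472)),.085)
piv=world(p,[-.0345,-.13,0])[0];d=g-piv;print("r",np.hypot(*d[:2]),"lever",(np.arctan2(d[1],d[0])-p[2]-np.pi+.31+np.pi)%(2*np.pi)-np.pi)
st=manip.sense()
for n,P in(("grip",g),("clip",c),("tcp",st["tcp_pos"]),("stand",[s[0],s[1],0]),("pot",[.492,-.249,0]),("can",[.509,.197,0]),("fig",[.65,.22,0]),("bot",[.735,.068,0])):print(n,np.round(topress(p,P)*1000))
for L in(0,.05,.1,.2,.3,.4,.5,.6,.62):
    a=np.pi-.31+L;print(L,(1000*np.array([-.0345+.115*np.cos(a),-.13+.115*np.sin(a)])).round(1))
E
```

```text
press [0.6136 0.02   0.1176] [[-1.  -0.4]
 [ 0.9 -0.8]
 [ 0.9  0.4]
 [-0.7  0.6]]
stand [0.4907 0.0458 0.1117] [[-0.2  0. ]
 [ 0.4 -0.5]
 [ 0.7 -0.1]
 [-0.9  0.6]]
r 0.11661907885867091 lever 0.07051911013084933
grip [-148. -102.  106.]
clip [-123.   39.   85.]
tcp [-367.  627.  249.]
stand [-119.   40.    0.]
pot [-152. -253.    0.]
can [-83. 188.   0.]
fig [ 60. 194.   0.]
bot [126.  33.   0.]
0 [-144.   -94.9]
0.05 [-145.6 -100.4]
0.1 [-147. -106.]
0.2 [-148.8 -117.4]
0.3 [-149.5 -128.9]
0.4 [-149.  -140.3]
0.5 [-147.4 -151.7]
0.6 [-144.7 -162.9]
0.62 [-144.  -165.1]
```

Emit:
servo_tool:
  rows:
    - [[0,0,-5.75,-0.02,0,0,1],[0,0,-5.75,-0.02,0,0,1],[0,0,-5.75,-0.03,0,0,1],[0,0,-5.75,-0.03,0,0,1],[0,0,0,-0.03,-0.03,0,1],[0,0,0,-0.03,-0.04,0,1],[0,0,0,-0.03,-0.04,0,1],[0,0,0,-0.03,-0.04,0,1]]
  squeeze: 30

```text
t: 0.77
tcp_pos: [0.3939, 0.4705, 0.2496]
tool_rot: [-0.059, 0.998, -0.0, -0.001]
force: [-0.1, -0.1, -0.3]
finger_gap: 1.007
gripper_force: 0.0
```

Emit:
servo_tool:
  rows:
    - [[0,0,0,0,-0.04,0,1],[0,0,0,0,-0.04,0,1],[0,0,0,0,-0.04,0,1],[0,0,0,0,-0.04,0,1],[0,0,0,0,-0.04,0,1],[0,0,0,0,-0.04,0,1],[0,0,0,0,-0.04,0,1],[0,0,0,0,-0.04,0,1]]

```text
t: 1.43
tcp_pos: [0.4299, 0.1524, 0.2502]
tool_rot: [-0.058, 0.998, -0.0, -0.0]
force: [1.3, 0.4, -0.3]
finger_gap: 1.001
gripper_force: 0.0
```

```bash
cat >> h.py <<'E'
def where():
    from scipy.spatial.transform import Rotation as Ro
    p=np.load("press.npy");s=manip.sense();R=Ro.from_quat(s["tool_rot"]).as_matrix()
    print("t",round(s["t"],2),"press mm",(topress(p,s["tcp_pos"])*1000).round(1),"yaw err deg",np.degrees(np.arctan2(R[1,1],R[0,1])-np.pi/2-p[2]).round(2),"tilt",R[:2,2].round(3),"F",s["force"].round(1),"gap",round(s["finger_gap"],3),"gf",s["gripper_force"])
E
python3 -c "
from h import *
where()
i=manip.camera_info('wrist');cv2.imwrite('pics/w1.png',cv2.resize(manip.snapshot('wrist'),(800,600)));p=np.load('press.npy');print(proj(i,world(p,[[-.147,-.105,.106],[-.0345,-.13,.06]]))*1.5625)
"
```

```text
t 1.43 press mm [-166.9  153.1  250.2] yaw err deg -0.03 tilt [-0. -0.] F [ 1.3  0.4 -0.3] gap 1.001 gf 0.0
[[-18.22674614 323.73033724]
 [ 37.35499121 444.89012607]]
```

Emit:
servo_tool:
  rows:
    - [[0,0,0,-0.005,-0.04,0,1],[0,0,0,-0.005,-0.04,0,1],[0,0,0,-0.005,-0.04,0,1],[0,0,0,-0.005,-0.04,0,1],[0,0,0,0,-0.04,0,1],[0,0,0,0,-0.04,0,1],[0,0,0,0,-0.016,0,1],[0,0,0,0,0,0,1]]

```text
t: 2.15
tcp_pos: [0.4812, -0.1016, 0.2501]
tool_rot: [-0.056, 0.998, -0.001, 0.001]
force: [0.2, 0.9, -0.2]
finger_gap: 1.002
gripper_force: 0.0
```

```bash
python3 -c "
from h import *
where()
i=manip.camera_info('wrist');cv2.imwrite('pics/w2.png',cv2.resize(manip.snapshot('wrist'),(800,600)));p=np.load('press.npy');print(proj(i,world(p,[[-.147,-.105,.106],[-.0345,-.13,.06]]))*1.5625)
"
```

```text
t 2.15 press mm [-145.8 -105.3  250.1] yaw err deg -0.34 tilt [ 0.001 -0.002] F [ 0.2  0.9 -0.2] gap 1.002 gf 0.0
[[406.70912018 289.63918663]
 [374.57467419 419.84405841]]
```

View pics/w2.png

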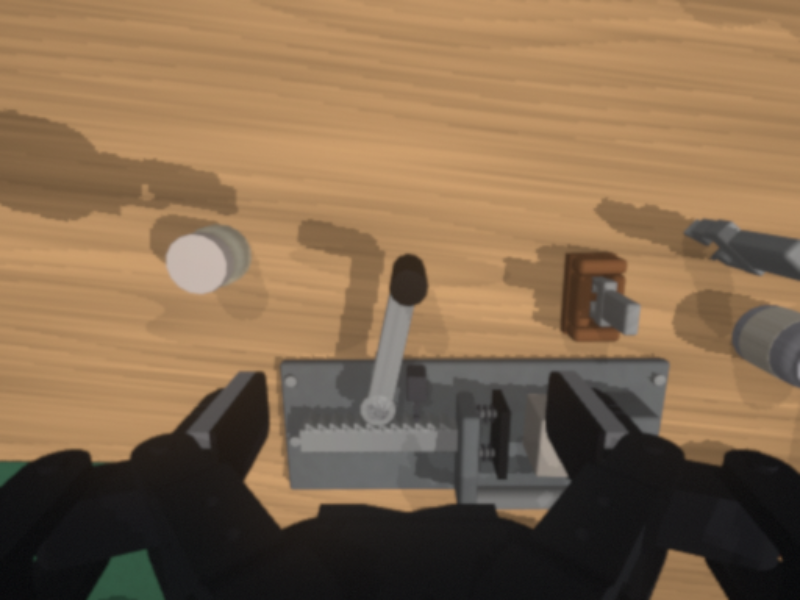

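The grip top is at (408,287), where it was predicted, and the tool is centred over it. Next I go down and grip.

Emit:
servo_tool:
  rows:
    - [[0,0,0,0,0.001,0.04,1],[0,0,0,0,0,0.04,1],[0,0,0,0,0,0.04,1],[0,0,0,0,0,0.03,1],[0,0,0,0,0,0.015,1],[0,0,0,0,0,0,1],[0,0,0,0,0,0,-0.3],[0,0,0,0,0,0,-1]]
  squeeze: 30

```text
t: 2.87
tcp_pos: [0.4804, -0.096, 0.0862]
tool_rot: [-0.059, 0.998, -0.0, 0.001]
force: [0.4, -0.2, -0.2]
finger_gap: 0.748
gripper_force: 0.0
```

Emit:
servo_tool:
  rows:
    - [[0,0,0,0,0,0,-1],[0,0,0,0,0,0,-1],[0,0,0,0,0,0,-1],[0,0,0,0,0,0,-1],[0,0,0,0,0,0,-1],[0,0,0,0,0,0,-1]]

```text
t: 3.37
tcp_pos: [0.4808, -0.097, 0.0866]
tool_rot: [-0.058, 0.998, -0.001, 0.001]
force: [0.9, 0.7, 6.4]
finger_gap: 0.27
gripper_force: 29.6
```

```bash
python3 -c "
from h import *
where()"
```

```text
t 3.37 press mm [-145.6 -100.7   86.6] yaw err deg -0.07 tilt [ 0.003 -0.001] F [0.9 0.7 6.4] gap 0.27 gf 29.631008505821228
```

Emit:
servo_tool:
  rows:
    - [[0,0,0,0.0016,-0.0083,0,-1],[0,0,0,0.0016,-0.0083,0,-1],[0,0,0,0.0007,-0.0115,0,-1],[0,0,0,-0.0005,-0.0114,0,-1],[0,0,0,-0.0016,-0.0114,0,-1],[0,0,0,-0.0027,-0.0112,0,-1],[0,0,0,-0.0008,-0.003,0,-1],[0,0,0,0,0,0,-1]]

```text
t: 4.03
tcp_pos: [0.4871, -0.1605, 0.086]
tool_rot: [-0.059, 0.998, 0.001, -0.002]
force: [-5.4, 1.7, 6.8]
finger_gap: 0.276
gripper_force: 29.9
```

```bash
python3 -c "
from h import *
where()"
```

```text
t 4.03 press mm [-146.8 -164.5   86. ] yaw err deg -0.01 tilt [-0.004  0.002] F [-5.4  1.7  6.8] gap 0.276 gf 29.861978888511658
```

Emit:
servo_tool:
  rows:
    - [[0,0,0,-0.001,-0.002,0,-1],[0,0,0,0,0,0,-1],[0,0,0,0,0,0,-1]]

```text
t: 4.28
tcp_pos: [0.4872, -0.1609, 0.086]
tool_rot: [-0.059, 0.998, 0.002, -0.003]
force: [-5.3, 3.7, 8.3]
finger_gap: 0.27
gripper_force: 30.2
```

```bash
python3 -c "
from h import *
where()"
```

```text
t 4.28 press mm [-146.8 -164.8   86. ] yaw err deg 0.03 tilt [-0.007  0.004] F [-5.3  3.7  8.3] gap 0.27 gf 30.178722739219666
```

Emit:
servo_tool:
  rows:
    - [[0,0,0,0.002,0.0075,0,-1],[0,0,0,0.0022,0.0075,0,-1],[0,0,0,0.0016,0.0114,0,-1],[0,0,0,0.0005,0.0114,0,-1],[0,0,0,-0.0007,0.0115,0,-1],[0,0,0,-0.0018,0.0114,0,-1],[0,0,0,-0.003,0.011,0,-1],[0,0,0,0,0,0,-1]]

```text
t: 4.95
tcp_pos: [0.4811, -0.0908, 0.0858]
tool_rot: [-0.059, 0.998, -0.0, -0.0]
force: [-2.0, 0.2, 5.4]
finger_gap: 0.271
gripper_force: 30.6
```

```bash
python3 -c "
from h import *
where()
cv2.imwrite('pics/t1.png',manip.snapshot('top')[160:300,180:350])"
```

```text
t 4.95 press mm [-144.6  -94.5   85.8] yaw err deg 0.07 tilt [-0.    -0.001] F [-2.   0.2  5.4] gap 0.271 gf 30.582114458084106
```

Emit:
servo_tool:
  rows:
    - [[0,0,0,0.003,-0.0111,0,-1],[0,0,0,0.0018,-0.0114,0,-1],[0,0,0,0.0007,-0.0115,0,-1],[0,0,0,-0.0005,-0.0114,0,-1],[0,0,0,-0.0016,-0.0114,0,-1],[0,0,0,-0.0027,-0.0112,0,-1],[0,0,0,-0.0007,-0.0045,0,-1],[0,0,0,0,0,0,-1]]

```text
t: 5.67
tcp_pos: [0.4871, -0.1609, 0.0851]
tool_rot: [-0.058, 0.998, 0.003, -0.003]
force: [-4.4, 7.0, 7.2]
finger_gap: 0.27
gripper_force: 31.5
```

Emit:
servo_tool:
  rows:
    - [[0,0,0,0,0,0,-1],[0,0,0,0.0015,0.0083,0,-1],[0,0,0,0.0019,0.0075,0,-1],[0,0,0,0.0016,0.0114,0,-1],[0,0,0,0.0005,0.0114,0,-1],[0,0,0,-0.0007,0.0115,0,-1],[0,0,0,-0.0018,0.0114,0,-1],[0,0,0,-0.003,0.011,0,-1]]

```text
t: 6.33
tcp_pos: [0.4814, -0.0915, 0.0852]
tool_rot: [-0.058, 0.998, -0.0, 0.0]
force: [-1.5, -4.3, -2.1]
finger_gap: 0.271
gripper_force: 30.4
```

```bash
python3 -c "
from h import *
where()
b=manip.snapshot('top')[160:300,180:350];cv2.imwrite('pics/t2.png',b)
a=cv2.imread('pics/top_raw0.png')[160:300,180:350];c=cv2.imread('pics/t1.png')
v=np.hstack([x[10:65,5:150] for x in (a,)]);v=np.vstack([x[8:62,0:150] for x in (a,c,b)])
cv2.imwrite('pics/m1.png',cv2.resize(v,None,fx=3.7,fy=3.7,interpolation=cv2.INTER_CUBIC))"
```

```text
t 6.33 press mm [-144.4  -95.2   85.2] yaw err deg -0.13 tilt [ 0. -0.] F [-1.5 -4.3 -2.1] gap 0.271 gf 30.384716391563416
```

View pics/m1.png

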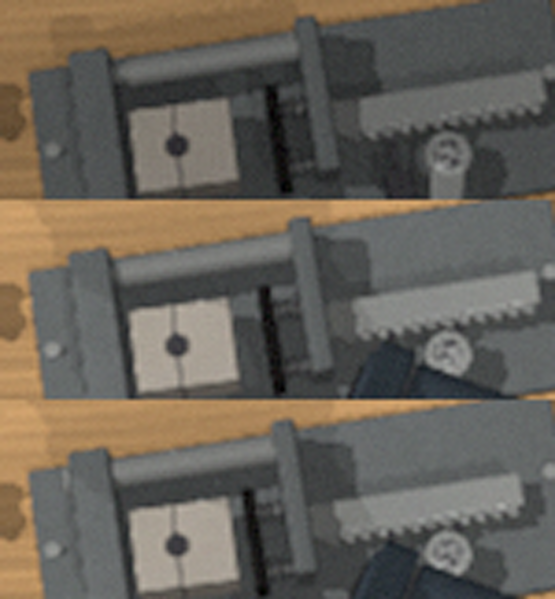

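The three rows show the jaw plate top moving from x 307 to 300 to 284, about 4 mm then 9.5 mm, so strokes register. I keep pumping.

Emit:
servo_tool:
  rows:
    - [[0,0,0,0.003,-0.0111,0,-1],[0,0,0,0.0018,-0.0114,0,-1],[0,0,0,0.0007,-0.0115,0,-1],[0,0,0,-0.0005,-0.0114,0,-1],[0,0,0,-0.0016,-0.0114,0,-1],[0,0,0,-0.0027,-0.0112,0,-1],[0,0,0,-0.0007,-0.0045,0,-1],[0,0,0,0,0,0,-1]]

```text
t: 7.05
tcp_pos: [0.4866, -0.161, 0.0849]
tool_rot: [-0.058, 0.998, 0.004, -0.003]
force: [-4.2, 9.7, 7.2]
finger_gap: 0.273
gripper_force: 32.7
```

Emit:
servo_tool:
  rows:
    - [[0,0,0,0,0,0,-1],[0,0,0,0.0015,0.0083,0,-1],[0,0,0,0.0019,0.0075,0,-1],[0,0,0,0.0016,0.0114,0,-1],[0,0,0,0.0005,0.0114,0,-1],[0,0,0,-0.0007,0.0115,0,-1],[0,0,0,-0.0018,0.0114,0,-1],[0,0,0,-0.003,0.011,0,-1]]

```text
t: 7.72
tcp_pos: [0.4818, -0.0925, 0.0852]
tool_rot: [-0.057, 0.998, -0.0, 0.001]
force: [-2.5, -5.3, -2.8]
finger_gap: 0.274
gripper_force: 31.3
```

```bash
python3 -c "
from h import *
where()
b=manip.snapshot('top')[160:300,180:350];cv2.imwrite('pics/t3.png',b)
p=np.load('press.npy');i=manip.camera_info('top')
print('face,rodend@94,@110',((proj(i,world(p,[[.045,.085,.056],[.045,.094,.056],[.045,.110,.056]]))-[180,168])).round(1)*5)
cv2.imwrite('pics/m2.png',cv2.resize(b[8:62,0:150],None,fx=5,fy=5,interpolation=cv2.INTER_CUBIC))"
```

```text
t 7.72 press mm [-144.1  -96.3   85.2] yaw err deg -0.17 tilt [ 0.001 -0.001] F [-2.5 -5.3 -2.8] gap 0.274 gf 31.27488613128662
face,rodend@94,@110 [[ 94.5 104. ]
 [ 74.5 107.5]
 [ 38.5 113. ]]
```

View pics/m2.png

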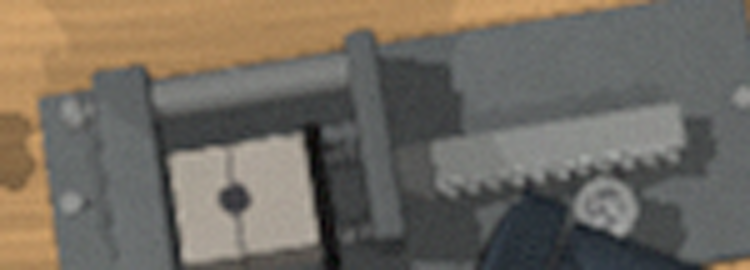

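The pad has reached the mould, and a new bright collar is visible at (72,108) outside the fixed jaw, so the ram is near 34 mm. One more stroke should do it.

Emit:
servo_tool:
  rows:
    - [[0,0,0,0.003,-0.0111,0,-1],[0,0,0,0.0018,-0.0114,0,-1],[0,0,0,0.0007,-0.0115,0,-1],[0,0,0,-0.0005,-0.0114,0,-1],[0,0,0,-0.0016,-0.0114,0,-1],[0,0,0,-0.0027,-0.0112,0,-1],[0,0,0,-0.0007,-0.0045,0,-1],[0,0,0,0,0,0,-1]]

```text
t: 8.43
tcp_pos: [0.4854, -0.1612, 0.0849]
tool_rot: [-0.058, 0.998, 0.005, -0.005]
force: [-3.1, 9.9, 5.5]
finger_gap: 0.274
gripper_force: 33.3
```

Emit:
servo_tool:
  rows:
    - [[0,0,0,0,0,0,-1],[0,0,0,0,0,0,-1]]

```text
t: 8.6
tcp_pos: [0.4854, -0.1611, 0.0849]
tool_rot: [-0.059, 0.998, 0.004, -0.004]
force: [-4.8, 9.9, 5.1]
finger_gap: 0.268
gripper_force: 33.0
```

```bash
python3 -c "
from h import *
where()"
```

```text
t 8.6 press mm [-148.5 -164.9   84.9] yaw err deg -0.03 tilt [-0.009  0.007] F [-4.8  9.9  5.1] gap 0.268 gf 33.003968596458435
```

Emit:
servo_tool:
  rows:
    - [[0,0,0,0.0015,0.0083,0,-1],[0,0,0,0.0019,0.0075,0,-1],[0,0,0,0.0016,0.0114,0,-1],[0,0,0,0.0005,0.0114,0,-1],[0,0,0,-0.0007,0.0115,0,-1],[0,0,0,-0.0018,0.0114,0,-1],[0,0,0,-0.003,0.009,0,-1],[0,0,0,0,0,0,0.2]]

```text
t: 9.27
tcp_pos: [0.4816, -0.093, 0.0853]
tool_rot: [-0.059, 0.998, 0.0, -0.0]
force: [0.5, -0.0, -0.4]
finger_gap: 0.396
gripper_force: 0.0
```

Emit:
servo_tool:
  rows:
    - [[0,0,0,0,0,0,0.3],[0,0,0,0,0,0,0.3],[0,0,0,0,0,0,0.3],[0,0,0,0,0,-0.03,0.3],[0,0,0,0,0,-0.04,0.3],[0,0,0,0,0,-0.04,0.3],[0,0,0,0,0,-0.02,0.3],[0,0,0,0,0,0,0.3]]

```text
t: 9.93
tcp_pos: [0.4846, -0.0953, 0.2202]
tool_rot: [-0.058, 0.998, -0.003, 0.005]
force: [0.7, 0.0, -0.1]
finger_gap: 0.651
gripper_force: 0.0
```

```bash
python3 -c "
from h import *
where()"
```

```text
t 9.93 press mm [-141.7  -99.4  220.2] yaw err deg -0.04 tilt [ 0.011 -0.005] F [ 0.7  0.  -0.1] gap 0.651 gf 0.0
```

Emit:
servo_tool:
  rows:
    - [[0,0,0,-0.007,0.035,0,0.3],[0,0,0,-0.007,0.035,0,0.3],[0,0,0,-0.007,0.035,0,0.3],[0,0,0,0,0.034,0,0.3],[0,0,0,0,0,0,0.3],[0,0,0,0,0,0,0.3]]

```text
t: 10.43
tcp_pos: [0.4852, 0.0481, 0.2145]
tool_rot: [-0.06, 0.998, 0.0, -0.001]
force: [0.2, -0.6, -0.3]
finger_gap: 0.649
gripper_force: 0.0
```

```bash
python3 -c "
from h import *
where()
p=np.load('press.npy')
i=manip.camera_info('wrist');w=manip.snapshot('wrist');cv2.imwrite('pics/w3.png',w)
b=manip.snapshot('top');cv2.imwrite('pics/t4.png',b)
print('tabtop',proj(i,world(p,[-.121,.040,.085]))*1.5625,proj(i,world(p,[[.045,.094,.047],[.045,.085,.06]]))*1.5625)
cv2.imwrite('pics/w3v.png',cv2.resize(w,(800,600),interpolation=cv2.INTER_CUBIC))"
```

```text
t 10.43 press mm [-124.2   42.9  214.5] yaw err deg 0.18 tilt [-0.002  0.   ] F [ 0.2 -0.6 -0.3] gap 0.649 gf 0.0
tabtop [[400.6210603  304.01976266]] [[474.14396506 506.66992272]
 [464.10147517 519.16811393]]
```

View pics/w3v.png

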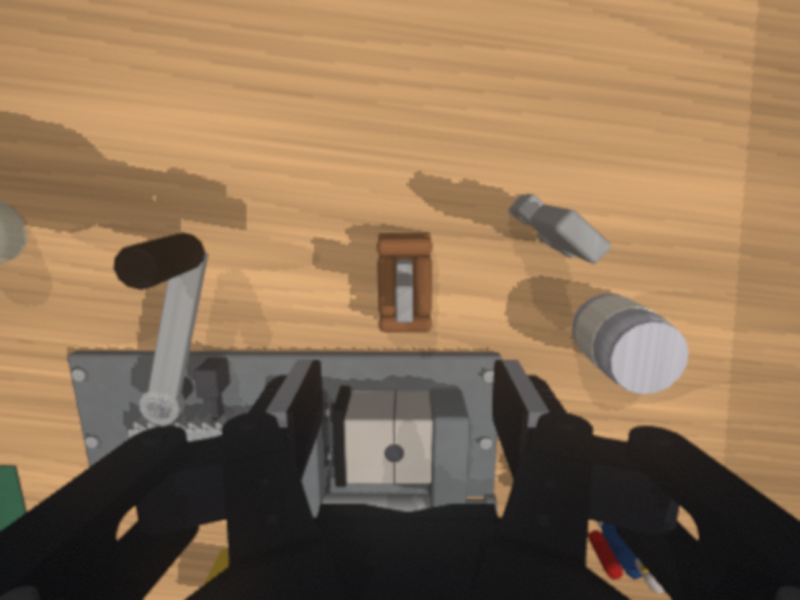

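The tab top is centred at (404,305), about 2 mm +y of the estimate, and its yaw matches the tool. The finger centre column is about 407, so I go straight down and grip.

Emit:
servo_tool:
  rows:
    - [[0,0,0,-0.003,-0.001,0.04,0.2],[0,0,0,0,0,0.04,0.2],[0,0,0,0,0,0.03,0.2],[0,0,0,0,0,0.02,0.2],[0,0,0,0,0,0.01,0.2],[0,0,0,0,0,0,0.2],[0,0,0,0,0,0,0.2],[0,0,0,0,0,0,0.2]]

```text
t: 11.2
tcp_pos: [0.4904, 0.0453, 0.0763]
tool_rot: [-0.058, 0.998, -0.0, 0.001]
force: [0.9, -0.7, -0.2]
finger_gap: 0.601
gripper_force: 0.0
```

```bash
python3 -c "
from h import *
where()
p=np.load('press.npy')
i=manip.camera_info('wrist');w=manip.snapshot('wrist');cv2.imwrite('pics/w4.png',w)
print(proj(i,world(p,[[-.120,.042,.085],[-.120,.047,.085],[-.120,.037,.085]])))
cv2.imwrite('pics/w4v.png',cv2.resize(w[150:384,100:412],(800,600),interpolation=cv2.INTER_CUBIC))
# press check from w3
import json
i=manip.camera_info('top');print('')"
```

```text
t 11.2 press mm [-119.5   39.5   76.3] yaw err deg -0.1 tilt [ 0.002 -0.   ] F [ 0.9 -0.7 -0.2] gap 0.601 gf 0.0
[[264.80623415 270.62271199]
 [276.3047166  270.61270395]
 [253.30865029 270.63271924]]
```

View pics/w4v.png

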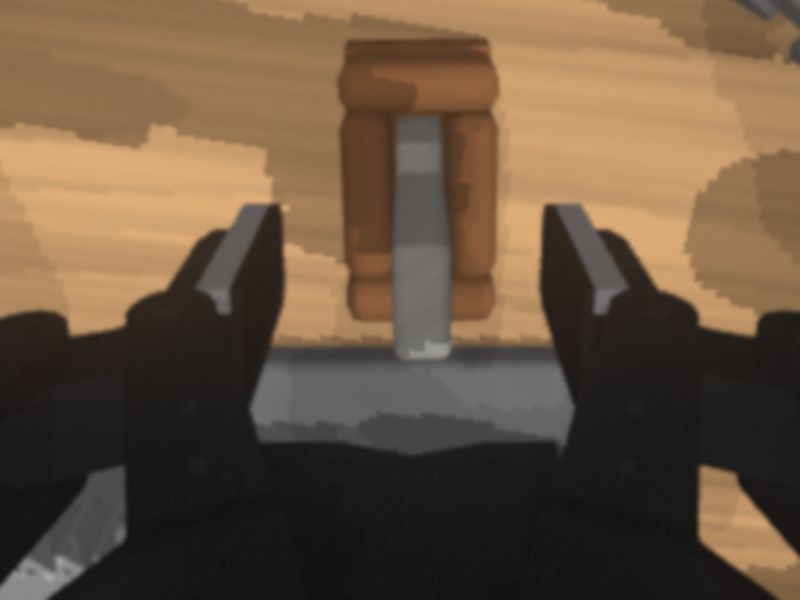

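The tab is centred at column 422 and the fingers at 413, so I shift +2 mm in y and +2 mm in tool x, lower 3 mm and grip.

Emit:
servo_tool:
  rows:
    - [[0,0,0,0.0015,0.002,0.003,0.2],[0,0,0,0,0,0,-0.5],[0,0,0,0,0,0,-1],[0,0,0,0,0,0,-1],[0,0,0,0,0,0,-1],[0,0,0,0,0,0,-1],[0,0,0,0,0,0,-1],[0,0,0,0,0,0,-1]]
  squeeze: 80

```text
t: 11.92
tcp_pos: [0.4879, 0.0477, 0.0726]
tool_rot: [-0.058, 0.998, -0.0, 0.0]
force: [0.1, -0.6, 4.3]
finger_gap: 0.101
gripper_force: 78.2
```

Emit:
servo_tool:
  rows:
    - [[0,0,0,0,0,0,-1],[0,0,0,0,0,0,-1],[0,0,0,0,0,0,-1]]

```text
t: 12.17
tcp_pos: [0.4879, 0.0477, 0.0726]
tool_rot: [-0.058, 0.998, -0.0, 0.0]
force: [0.2, -0.4, 5.6]
finger_gap: 0.101
gripper_force: 78.4
```

```bash
python3 -c "
from h import *
where()"
```

```text
t 12.17 press mm [-121.6   42.2   72.6] yaw err deg -0.05 tilt [ 0.001 -0.   ] F [ 0.2 -0.4  5.6] gap 0.101 gf 78.40702414512634
```

Emit:
servo_tool:
  rows:
    - [[0,0,0,0,0,-0.015,-1],[0,0,0,0,0,-0.03,-1],[0,0,0,0,0,-0.03,-1],[0,0,0,0,0,-0.015,-1],[0,0,0,0,0,0,-1],[0,0,0,0,0,0,-1]]

```text
t: 12.67
tcp_pos: [0.4874, 0.0479, 0.1624]
tool_rot: [-0.058, 0.998, 0.0, 0.0]
force: [-0.3, -0.3, -1.3]
finger_gap: 0.104
gripper_force: 78.3
```

```bash
python3 -c "
from h import *
where()
p=np.load('press.npy')
i=manip.camera_info('wrist');w=manip.snapshot('wrist');cv2.imwrite('pics/w5.png',w)
f=lambda P:((proj(i,world(p,P))-[140,150])*2.564).round(0)
s=topress(p,manip.sense()['tcp_pos']);dz=s[2]-.0726
print('tab corners pred',f([[s[0]+a,s[1]+b,.085+dz] for a,b in((.011,.005),(.011,-.005),(-.011,-.005),(-.011,.005))]))
i3=i
print('plate corner -60,115,12; rodface; groove top; rodend top; jaw corners', f([[-.06,.115,.012],[.045,.085,.056],[.045,.094,.0525],[.045,.110,.056],[-.035,.085,.06],[-.035,.06,.06]]))
cv2.imwrite('pics/w5v.png',cv2.resize(w[150:384,140:452],(800,600),interpolation=cv2.INTER_CUBIC))"
```

```text
t 12.67 press mm [-122.    42.5  162.4] yaw err deg -0.05 tilt [0.001 0.   ] F [-0.3 -0.3 -1.3] gap 0.104 gf 78.32685470581055
tab corners pred [[336. 375.]
 [277. 375.]
 [275. 257.]
 [337. 257.]]
plate corner -60,115,12; rodface; groove top; rodend top; jaw corners [[492. 243.]
 [421. 552.]
 [444. 545.]
 [488. 552.]
 [432. 371.]
 [358. 371.]]
```

View pics/w5v.png

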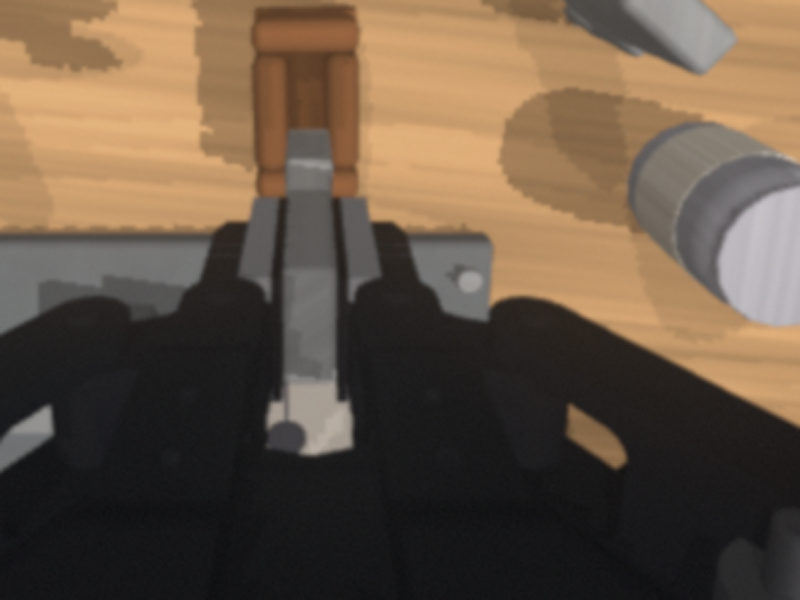

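The tab top covers rows 268–380 at column 310, so the clip sits about 1.5 mm to +x of the TCP. The plate corner shows at (491,237). I carry it over the groove and look there.

Emit:
servo_tool:
  rows:
    - [[0,0,0,-0.02,0.006,0,-1],[0,0,0,-0.035,0.01,0,-1],[0,0,0,-0.04,0.013,0,-1],[0,0,0,-0.035,0.012,0,-1],[0,0,0,-0.025,0.01,0,-1],[0,0,0,-0.0105,0,0.01,-1],[0,0,0,0,0,0,-1],[0,0,0,0,0,0,-1]]

```text
t: 13.38
tcp_pos: [0.6436, 0.1176, 0.1489]
tool_rot: [-0.058, 0.998, 0.0, -0.004]
force: [-1.1, -0.4, -1.4]
finger_gap: 0.105
gripper_force: 78.3
```

```bash
python3 -c "
from h import *
where()
p=np.load('press.npy')
i=manip.camera_info('wrist');w=manip.snapshot('wrist');cv2.imwrite('pics/w6.png',w)
np.savez('cam6.npz',**i,tcp=manip.sense()['tcp_pos'])
t=manip.snapshot('top');cv2.imwrite('pics/t6.png',t)
f=lambda P:((proj(i,world(p,P))-[140,100])*2.7).round(0)
s=topress(p,manip.sense()['tcp_pos'])
print('tab corners pred',f([[s[0]+a,s[1]+b,s[2]+.0124] for a,b in((.011,.005),(.011,-.005),(-.011,-.005),(-.011,.005))]))
print('rodface; groove; rodend; jaw corners', f([[.045,.085,.047],[.045,.094,.047],[.045,.110,.047],[.045,.110,.056],[-.035,.085,.06],[-.035,.06,.06],[-.06,.115,.012]]))
cv2.imwrite('pics/w6v.png',cv2.resize(w[100:322,140:436],(800,600),interpolation=cv2.INTER_CUBIC))"
```

```text
t 13.38 press mm [ 41.2  93.4 148.9] yaw err deg -0.04 tilt [-0.007 -0.   ] F [-1.1 -0.4 -1.4] gap 0.105 gf 78.31333637237549
tab corners pred [[351. 543.]
 [288. 543.]
 [286. 416.]
 [352. 416.]]
rodface; groove; rodend; jaw corners [[295. 284.]
 [325. 284.]
 [379. 284.]
 [381. 293.]
 [290.  -1.]
 [192.  -1.]
 [394. -79.]]
```

View pics/w6v.png

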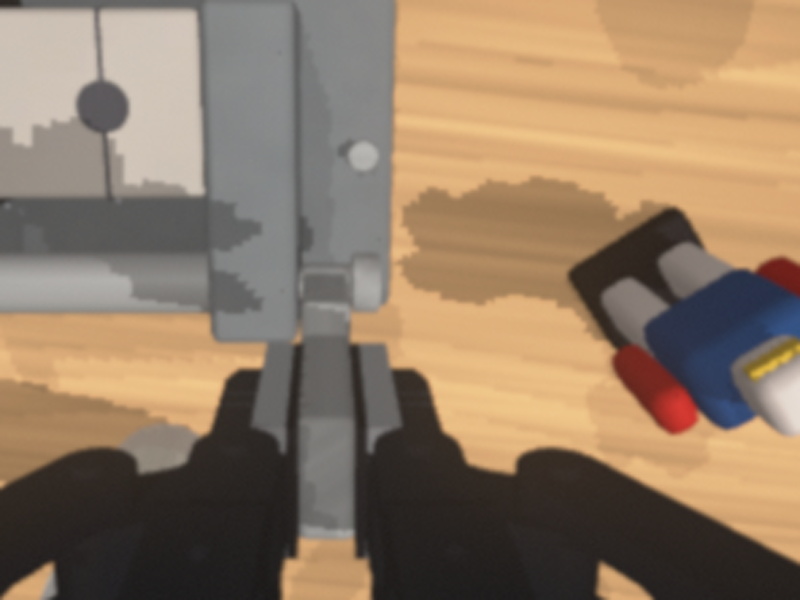

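In this picture the groove spans columns 303–352 (centre 327) and the rod axis is at row 282, so the groove is at about x 45, y 94.5 in the press. The tab covers columns 300–355 and rows 415–535. I'll check the clip's shoulder to pin down its x offset in the hand.

```bash
python3 -c "
from h import *
p=np.load('press.npy');i=np.load('cam6.npz')
s=topress(p,i['tcp'])
f=lambda P:((proj(i,world(p,P))-[140,100])*2.7).round(0)
print('shoulder inner/outer, tip outer, tab far/near for clip x=TCP; then x+2mm')
for d in(0,.002):print(f([[s[0]+d+a,s[1],s[2]+b] for a,b in((-.011,-.0256),(-.017,-.0256),(-.017,-.0606),(-.011,.0124),(.011,.0124))])[:,1])
w=cv2.imread('pics/w6.png')[190:310,235:285];cv2.imwrite('pics/w6z.png',cv2.resize(w,None,fx=5,fy=5,interpolation=cv2.INTER_CUBIC))
print('zoom rows=(raw-190)*5')
"
```

```text
shoulder inner/outer, tip outer, tab far/near for clip x=TCP; then x+2mm
[326. 297. 251. 412. 539.]
[335. 306. 259. 424. 549.]
zoom rows=(raw-190)*5
```

View pics/w6z.png

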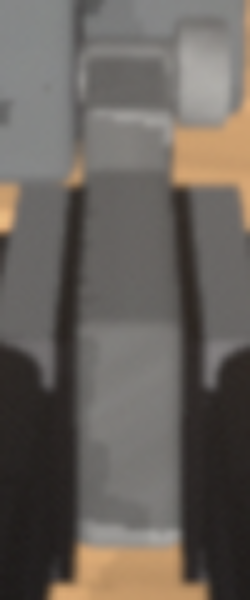

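The clip is about 1 mm +x of the TCP and aligned in y. I shift +2.5 mm in x and lower to just above contact.

Emit:
servo_tool:
  rows:
    - [[0,0,0,-0.0025,0,0,-1],[0,0,0,0,0,0.015,-1],[0,0,0,0,0,0.015,-1],[0,0,0,0,0,0.006,-1],[0,0,0,0,0,0,-1],[0,0,0,0,0,0,-1],[0,0,0,0,0,0,-1]]

```text
t: 14.07
tcp_pos: [0.6486, 0.1177, 0.1173]
tool_rot: [-0.058, 0.998, -0.0, 0.001]
force: [0.1, 0.4, -0.6]
finger_gap: 0.101
gripper_force: 78.3
```

```bash
python3 -c "
from h import *
where()
w=manip.snapshot('wrist');cv2.imwrite('pics/w7v.png',cv2.resize(w[140:320,170:370],(666,600),interpolation=cv2.INTER_CUBIC))
"
```

```text
t 14.07 press mm [ 46.2  92.9 117.3] yaw err deg -0.07 tilt [ 0.002 -0.   ] F [ 0.1  0.4 -0.6] gap 0.101 gf 78.30297589302063
```

View pics/w7v.png

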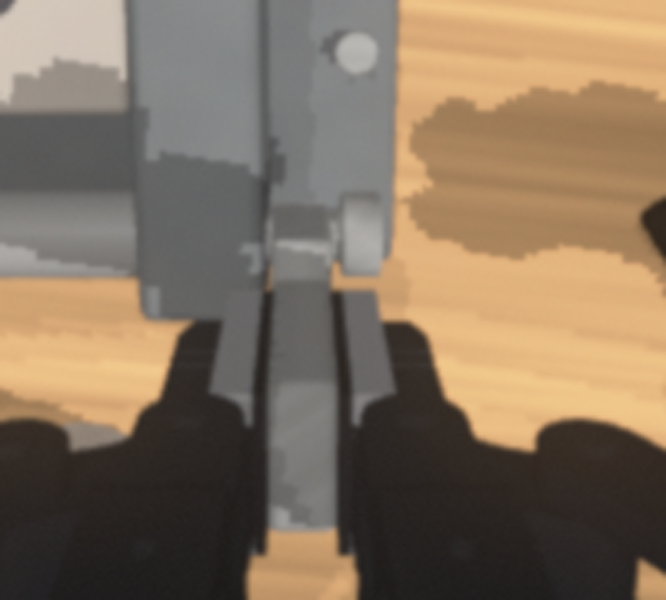

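The picture shows the clip at column 301, between the jaw face at 268 and the collar at 340, so it is nearly centred. I correct x by −2.2 mm and y by +0.8 mm and descend gently. I have now viewed 12 pictures against a limit of 10, so from here I work by numbers only.

Emit:
servo_tool:
  rows:
    - [[0,0,0,0.0022,0.0008,0,-1],[0,0,0,0,0,0,-1],[0,0,0,0,0,0.005,-1],[0,0,0,0,0,0.005,-1],[0,0,0,0,0,0,-1],[0,0,0,0,0,0,-1]]

```text
t: 14.62
tcp_pos: [0.6453, 0.1183, 0.1055]
tool_rot: [-0.058, 0.998, 0.0, -0.001]
force: [0.6, -0.3, -0.5]
finger_gap: 0.101
gripper_force: 78.3
```

```bash
python3 -c "
from h import *
where()"
```

```text
t 14.62 press mm [ 43.   93.9 105.5] yaw err deg -0.06 tilt [-0.002 -0.   ] F [ 0.6 -0.3 -0.5] gap 0.101 gf 78.3022141456604
```

Emit:
servo_tool:
  rows:
    - [[0,0,0,-0.0007,0.0004,0.003,-1],[0,0,0,0,0,0.003,-1],[0,0,0,0,0,0.002,-1],[0,0,0,0,0,0,-1]]

```text
t: 14.95
tcp_pos: [0.6459, 0.1188, 0.0978]
tool_rot: [-0.058, 0.998, -0.0, -0.001]
force: [-0.9, 0.7, 0.2]
finger_gap: 0.105
gripper_force: 78.5
```

```bash
python3 -c "
from h import *
where()"
```

```text
t 14.95 press mm [43.7 94.3 97.8] yaw err deg -0.05 tilt [-0.001 -0.   ] F [-0.9  0.7  0.2] gap 0.105 gf 78.45342993736267
```

Emit:
servo_tool:
  rows:
    - [[0,0,0,0,0,0.002,-1],[0,0,0,0,0,0.002,-1],[0,0,0,0,0,0.002,-1],[0,0,0,0,0,0,-1]]

```text
t: 15.28
tcp_pos: [0.6459, 0.1188, 0.0914]
tool_rot: [-0.058, 0.998, 0.0, -0.001]
force: [-0.7, -0.3, -2.3]
finger_gap: 0.104
gripper_force: 78.3
```

```bash
python3 -c "
from h import *
where()"
```

```text
t 15.28 press mm [43.6 94.3 91.4] yaw err deg -0.05 tilt [-0.001 -0.   ] F [-0.7 -0.3 -2.3] gap 0.104 gf 78.28964352607727
```

Emit:
servo_tool:
  rows:
    - [[0,0,0,0,0,0.0015,-1],[0,0,0,0,0,0.0015,-1],[0,0,0,0,0,0,-1],[0,0,0,0,0,0,-1]]

```text
t: 15.62
tcp_pos: [0.6462, 0.1188, 0.09]
tool_rot: [-0.058, 0.998, -0.0, -0.0]
force: [-3.5, -1.0, 4.4]
finger_gap: 0.106
gripper_force: 79.4
```

```bash
python3 -c "
from h import *
where()
cv2.imwrite('pics/w8.png',manip.snapshot('wrist'))"
```

```text
t 15.62 press mm [43.9 94.3 90. ] yaw err deg -0.05 tilt [-0.001 -0.   ] F [-3.5 -1.   4.4] gap 0.106 gf 79.39801454544067
```

Emit:
servo_tool:
  rows:
    - [[0,0,0,0,0,0.002,-1],[0,0,0,0,0,0.002,-1],[0,0,0,0,0,0,-1],[0,0,0,0,0,0,-1]]

```text
t: 16.0
tcp_pos: [0.6463, 0.1188, 0.0897]
tool_rot: [-0.059, 0.998, -0.0, 0.0]
force: [-9.3, -1.2, 23.9]
finger_gap: 0.098
gripper_force: 82.2
```

```bash
python3 -c "
from h import *
where()"
```

```text
t 16.0 press mm [44.  94.3 89.7] yaw err deg -0.02 tilt [ 0. -0.] F [-9.3 -1.2 23.9] gap 0.098 gf 82.18212246894836
```

Emit:
servo_tool:
  rows:
    - [[0,0,0,0,0,-0.004,-1],[0,0,0,0,0,-0.001,-1],[0,0,0,0,0,0,-0.6],[0,0,0,0,0,0,-0.4],[0,0,0,0,0,0,-0.3],[0,0,0,0,0,0,-0.3],[0,0,0,0,0,0,-0.3]]

```text
t: 16.58
tcp_pos: [0.6469, 0.1188, 0.09]
tool_rot: [-0.058, 0.998, 0.0, 0.0]
force: [0.1, -0.2, -0.9]
finger_gap: 0.349
gripper_force: 0.0
```

Emit:
servo_tool:
  rows:
    - [[0,0,0,0,0,-0.02,-0.3],[0,0,0,0,0,-0.03,-0.3],[0,0,0,0,0,-0.03,-0.3],[0,0,0,0,0,-0.03,-0.3],[0,0,0,0,0,0,-0.3],[0,0,0,0,0,0,-0.3]]

```text
t: 17.08
tcp_pos: [0.6481, 0.1189, 0.2028]
tool_rot: [-0.058, 0.998, -0.0, 0.003]
force: [0.3, -0.4, -0.2]
finger_gap: 0.351
gripper_force: 0.0
```

```bash
python3 -c "
from h import *
where()
p=np.load('press.npy')
i=manip.camera_info('wrist');w=manip.snapshot('wrist');cv2.imwrite('pics/w9.png',w)
f=lambda P:((proj(i,world(p,P))-[140,100])*2.7).round(0)
print('tab top pred',f([[.045+a,.0945+b,.102] for a,b in((.011,.005),(.011,-.005),(-.011,-.005),(-.011,.005))]))
print('shoulder',f([[.045+a,.0945+b,.064] for a,b in((-.011,.005),(-.017,-.005))]))
cv2.imwrite('pics/w9v.png',cv2.resize(w[100:322,140:436],(800,600),interpolation=cv2.INTER_CUBIC))"
```

```text
t 17.08 press mm [ 45.8  94.2 202.8] yaw err deg -0.05 tilt [0.006 0.   ] F [ 0.3 -0.4 -0.2] gap 0.351 gf 0.0
tab top pred [[341. 301.]
 [308. 301.]
 [307. 229.]
 [342. 229.]]
shoulder [[340. 202.]
 [310. 184.]]
```

No more viewing, so I check the tab's edges numerically against where it should be if home (raw rows 185–211, columns 254–267).

```bash
python3 -c "
import cv2,numpy as np
g=cv2.cvtColor(cv2.imread('pics/w9.png'),cv2.COLOR_BGR2HSV)
print('rows 155-225 at col 258-262 S',g[155:226,258:263,1].mean(1).astype(int).tolist());print('V',g[155:226,258:263,2].mean(1).astype(int).tolist())
print('cols 235-285 at rows 200-208 S',g[200:209,235:286,1].mean(0).astype(int).tolist())
print('V',g[200:209,235:286,2].mean(0).astype(int).tolist())"
```

```text
rows 155-225 at col 258-262 S [2, 1, 2, 1, 2, 1, 2, 2, 3, 8, 12, 13, 11, 10, 9, 9, 9, 9, 9, 11, 12, 15, 14, 15, 15, 17, 16, 16, 16, 14, 12, 10, 8, 10, 9, 10, 10, 10, 10, 9, 10, 11, 11, 11, 11, 11, 11, 12, 12, 12, 12, 11, 11, 11, 14, 39, 91, 112, 115, 115, 115, 116, 116, 114, 112, 110, 110, 112, 113, 113, 114]
V [118, 117, 115, 114, 114, 113, 114, 114, 111, 103, 98, 98, 110, 140, 158, 163, 163, 157, 137, 120, 106, 99, 97, 98, 98, 99, 99, 99, 100, 107, 130, 148, 157, 161, 161, 161, 162, 164, 165, 164, 164, 163, 163, 162, 161, 161, 160, 160, 160, 162, 164, 166, 167, 167, 164, 168, 193, 207, 206, 203, 201, 201, 209, 221, 229, 232, 231, 228, 224, 222, 223]
cols 235-285 at rows 200-208 S [114, 114, 114, 114, 114, 114, 114, 114, 114, 114, 114, 114, 113, 114, 114, 114, 115, 115, 114, 109, 83, 32, 14, 11, 12, 11, 12, 12, 12, 11, 11, 16, 43, 93, 113, 115, 115, 115, 116, 116, 115, 115, 115, 115, 115, 115, 115, 115, 115, 115, 115]
V [195, 195, 195, 195, 195, 195, 195, 194, 195, 194, 194, 194, 194, 195, 195, 196, 196, 196, 195, 184, 158, 139, 148, 159, 162, 163, 164, 165, 166, 167, 167, 165, 168, 182, 195, 198, 198, 198, 198, 198, 198, 198, 198, 198, 199, 199, 199, 200, 205, 213, 216]
```

The tab and shoulder lie within about 1 px of where they should be if home, upright and straight. I'm handing in.

```bash
python3 -c "
from station import manip
print(manip.sign_off())"
```

```text
the job is handed in; nothing more can be done
None
```

I pumped the press shut on the mould with four lever strokes and pushed the clip home on the rod groove, upright, handing in at about 17 s; sign-off gave no verdict, I did not re-check the bystanders at the end, and I viewed 12 pictures against the limit of 10.

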